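Return the check weights to their tray in order of size

TASK

The check weights of the goldsmith's balance are going back onto their wooden tray; the largest and the smallest already stand in its two end bays. Stand the other four upright in the four empty bays between them, one to a bay and near its middle, so that the row falls steadily in size from the largest weight to the smallest. Set each one down gently, never letting it drop, and leave the two end weights where they are.

Things in the scene. Friction and masses are not known exactly. Their poses are not given: they have to be found in the camera images.
- weight_500: 500 g check weight of polished steel: an upright cylinder 38 mm in diameter with straight sides up to 49 mm, and above that a narrower knob (widest 24 mm) up to 66 mm in all. Second largest. Starts upright, somewhere on the bench top between the robot and the tray. Origin: centre of its underside; z along its axis, upwards.
- weight_200: 200 g check weight of polished steel: an upright cylinder 27 mm in diameter with straight sides up to 40 mm, and above that a narrower knob (widest 17 mm) up to 54 mm in all. Third largest. Starts upright, somewhere on the bench top between the robot and the tray. Origin: centre of its underside; z along its axis, upwards.
- weight_100: 100 g check weight of polished steel: an upright cylinder 22 mm in diameter with straight sides up to 32 mm, and above that a narrower knob (widest 14 mm) up to 42 mm in all. Fourth largest. Starts upright, somewhere on the bench top between the robot and the tray. Origin: centre of its underside; z along its axis, upwards.
- weight_50: 50 g check weight of polished steel: an upright cylinder 18 mm in diameter with straight sides up to 22 mm, and above that a narrower knob (widest 11 mm) up to 30 mm in all. Fifth largest. Starts upright, somewhere on the bench top between the robot and the tray. Origin: centre of its underside; z along its axis, upwards.
- weight_1000: 1000 g check weight of polished steel: an upright cylinder 48 mm in diameter with straight sides up to 63 mm, and above that a narrower knob (widest 30 mm) up to 83 mm in all. The largest of the six; it already stands in one of the two end bays of the tray (which end varies) and stays there. Origin: centre of its underside; z along its axis, upwards.
- weight_20: 20 g check weight of polished steel: an upright cylinder 13 mm in diameter with straight sides up to 16 mm, and above that a narrower knob (widest 8 mm) up to 23 mm in all. The smallest of the six; it already stands in the end bay opposite to the largest weight and stays there. Origin: centre of its underside; z along its axis, upwards.
- bay1: Empty bay of the weight tray, next to the end bay on the tray's +y side: flat round recess 58 mm wide, 2 mm deep, blue felt floor. The fixed beech tray is 404 x 78 mm, its top 18 mm and bay floors 16 mm above the bench; six equal bays in one straight row, 66 mm apart, the end ones taken. Origin: centre of the floor; x across the tray, y along the row, z up.
- bay2: Empty bay of the weight tray, second of the four from the tray's +y side: flat round recess 58 mm wide, 2 mm deep, blue felt floor. The fixed beech tray is 404 x 78 mm, its top 18 mm and bay floors 16 mm above the bench; six equal bays in one straight row, 66 mm apart, the end ones taken. Origin: centre of the floor; x across the tray, y along the row, z up.
- bay3: Empty bay of the weight tray, third of the four from the tray's +y side: flat round recess 58 mm wide, 2 mm deep, blue felt floor. The fixed beech tray is 404 x 78 mm, its top 18 mm and bay floors 16 mm above the bench; six equal bays in one straight row, 66 mm apart, the end ones taken. Origin: centre of the floor; x across the tray, y along the row, z up.
- bay4: Empty bay of the weight tray, next to the end bay on the tray's -y side: flat round recess 58 mm wide, 2 mm deep, blue felt floor. The fixed beech tray is 404 x 78 mm, its top 18 mm and bay floors 16 mm above the bench; six equal bays in one straight row, 66 mm apart, the end ones taken. Origin: centre of the floor; x across the tray, y along the row, z up.
Not all that is in view belongs to the job. Leave any pink look-alike of the weight_500 alone. What is shaped like the weight_100 but red is not meant.

How it is judged:
By the outcome, as a careful person would: the job done as asked, in the order asked, and still so for the second after the job is handed in, with the robot touching nothing.
It also fails if it takes over 115 s, if anything falls off the work surface, if the arm or the gripper's body presses on something with over 40 N, if the wrist force passes 120 N, or if a joint passes its speed limit or range.

ROBOT

A 6-joint arm with a two-finger parallel gripper is mounted at the origin on the work surface. World frame = base frame: x ahead of the robot, y to its left, z up, the work surface at z = 0. Lengths are in m, angles in rad, forces in N, time in s.
With the tool pointing down it reaches from about 0.275 to 0.85 m from the base axis. Payload 19 kg.
Tool frame: the origin (TCP) lies midway between the tips of the shut fingers; the grasp point (between the pads) lies 19 mm behind it; z points along the fingers, y is the line along which they close (so a half turn about z gives the same grasp; the last joint's range is limited). The gripper opens to 85 mm and grips with 20 to 120 N. Pads are 22 mm wide; open, the fingers measure 114 mm over their backs; the gripper's body (76 mm by 85 mm) begins 54 mm behind the grasp point. The pads swing forward as they close: fully open they stand 13 mm farther back than shut.
Start: joints at [1.149, 0.15, 1.437, -0, 1.554, -0.134], TCP at [0.163, 0.551, 0.231] pointing down, gripper open.
Joint ranges: [-2.8, 2.8], [-0.68, 2.1], [0.12, 2.68], [-1.39, 4.53], [0.16, 2.79], [-2.81, 2.81]. Speed limits (rad/s): [1.89, 1.89, 2.22, 3.01, 3.01, 3.01].

INTERFACE

Orientations are given as a unit quaternion [w, x, y, z].
In Python, from bench import arm, hand, get_state, optics, workorder gives the robot as it stands. Calls block until the motion is done:
- arm.movep(position, orientation): joint-space move of the TCP to a pose.
- arm.move_linear(position, rotation=None, vel=0.15): straight line of the TCP; rotation=None keeps the orientation; vel is the mean speed in m/s.
- arm.move_j(angles): joint-space move.
- hand.ungrasp() and hand.clamp(strength=None): open the fingers fully, or close them until they stop; strength is the grip in N (None keeps the last).
- arm.wait(seconds).
- arm.solve_ik(position, orientation): joint angles nearest the present ones, or None.
- get_state(): the state.
- optics.camera(name): name is "scene" or "side" or "wrist"; returns a dict with "pixels" (384x512x3 uint8, red, green, blue), "vfov" (degrees; the focal length in pixels is half the picture's height over the tangent of half this angle, whatever the lens; pixels are square), "cx", "cy" (the principal point, pixels), "dist_coeffs" ([k1, k2, p1, p2, k3] as OpenCV has them; the pictures are not rectified), "eye" and "attitude" of the camera in the world; the wrist camera has in their place "tool_from_camera" (4x4, takes a point from camera to tool coordinates, whose origin is the TCP and whose axes are the flange's). Camera axes: x right, y up, looking along -z (the intrinsics and any distortion apply to the point x, -y, -z); pixel columns grow to the right and rows downward; lengths in m; the calibration is good to about 2 mm. A picture is of the moment at which its call begins: read the wrist's pose just before it. There is no depth.
A pose or a line that the arm cannot do raises arm.Unreachable and nothing moves.
- workorder.finish_job(): hands the job in; it is judged then, once.
The state is a dict: "t": time; "q": joint angles; "qd": joint speeds; "tau": joint torques, N m; "ee_pos": TCP position; "tool_rot": TCP orientation; "ft_force": force on the tool from outside, world axes, zero at the start; "moment": the same for the moment, N m; "finger_gap": finger opening in m; "gripper_force": force on a finger pad.
Only numpy, scipy, OpenCV 4.12 (cv2) and the standard library are available. Lean on these libraries where they do the work, as an engineer would, in place of code of your own. Each camera call takes 0.05 s, during which the arm holds its last target. There are 200 camera calls.

## Working session

There is one attempt and no reset: what is moved stays moved. The work goes in short steps, each a Python script; the robot and the scene stay as the last script left them, time stands still between calls to the robot, and variables do not carry over. Pictures are saved under pics/ and viewed, at most 14 in all, crops included, and the job is handed in when it is done.

```bash
mkdir -p pics
cat > h.py <<'E'
import numpy as np, cv2
from scipy.spatial.transform import Rotation as R
from bench import arm, hand, get_state, optics, workorder
def rot(q): return R.from_quat([q[1],q[2],q[3],q[0]]).as_matrix()
def att(a):
    a=np.array(a,float); return a if a.shape==(3,3) else rot(a)
def shot(n,f=None):
    s=get_state(); c=optics.camera(n)
    if n=="wrist":
        T=np.eye(4);T[:3,:3]=rot(s["tool_rot"]);T[:3,3]=s["ee_pos"];T=T@np.array(c["tool_from_camera"])
        c["E"],c["A"]=T[:3,3],T[:3,:3]
    else: c["E"],c["A"]=np.array(c["eye"]),att(c["attitude"])
    if f: cv2.imwrite("pics/"+f,c["pixels"][:,:,::-1])
    return c
def K(c):
    f=192/np.tan(np.radians(c["vfov"])/2); return np.array([[f,0,c["cx"]],[0,f,c["cy"]],[0,0,1.]])
def px2w(c,px,z):
    u=cv2.undistortPoints(np.array([[px]],float),K(c),np.array(c["dist_coeffs"],float))[0,0]
    d=c["A"]@np.array([u[0],-u[1],-1]); return c["E"]+d*(z-c["E"][2])/d[2]
def w2px(c,p):
    q=(np.atleast_2d(p)-c["E"])@c["A"]*[1,-1,-1]
    return cv2.projectPoints(q,np.zeros(3),np.zeros(3),K(c),np.array(c["dist_coeffs"],float))[0][:,0]
E
python3 - <<'E'
from h import *
for n in("scene","side","wrist"):
    c=shot(n,n+"0.png"); print(n,c["E"],c["A"].round(3).tolist(),c["vfov"],c["cx"],c["cy"],c["dist_coeffs"])
s=get_state();print(s["t"],s["tool_rot"],s["finger_gap"])
E
```

```text
scene [ 0.96179728 -0.41199929  0.87446195] [[0.675, -0.599, 0.431], [0.738, 0.547, -0.395], [0.001, 0.585, 0.811]] 51.521695000422994 258.07824319783856 193.68712924852375 [-0.07399555  0.          0.          0.          0.        ]
side [0.33603877 0.65399147 0.72347834] [[-0.959, 0.185, -0.215], [-0.284, -0.665, 0.691], [-0.015, 0.724, 0.69]] 45.557968472992755 254.27293267926237 177.77405802402907 [0.03930314 0.         0.         0.         0.        ]
wrist [0.08374457 0.57518601 0.37273163] [[0.283, -0.909, -0.306], [0.959, 0.268, 0.091], [-0.001, -0.319, 0.948]] 60.4033538553774 260.0021530299388 192.69769163557288 [0.00429541 0.         0.         0.         0.        ]
0.15 [-1.25062000e-04  1.43407344e-01  9.89663659e-01 -4.00372806e-04] 0.08540523331475458
```

View pics/scene0.png

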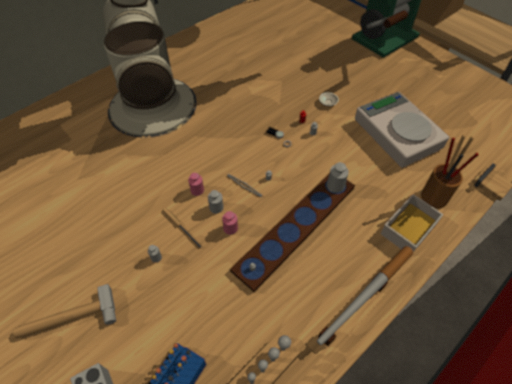

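View pics/side0.png

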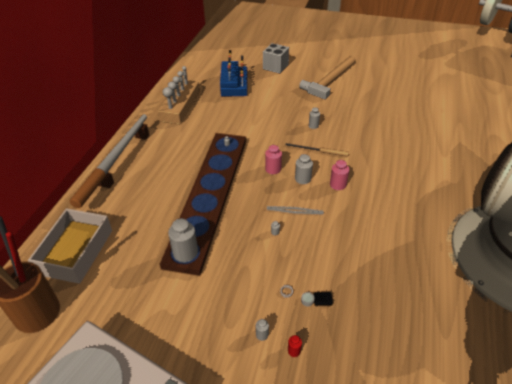

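The tray runs from the big weight at scene (338,178), the +y end, to the small one at (252,267). Steel candidates in the scene view are (215,202) for the 500, (154,254) for the 200, (314,129) for the 100 and (268,175) for the 50. The pink pair at (196,184) and (230,223) and the red one at (303,117) are decoys. I'll confirm this in an enlarged crop.

Run:
```python
import cv2,numpy as np
a=cv2.imread("pics/scene0.png");b=cv2.imread("pics/side0.png")
def t(im,x,y,w=33,h=50,s=6):
    o=cv2.resize(im[y:y+h,x:x+w],None,fx=s,fy=s,interpolation=cv2.INTER_CUBIC);cv2.putText(o,f"{x},{y}",(2,12),0,.45,(0,255,255),1);return o
r1=np.hstack([t(a,x,y) for x,y in((199,180),(138,230),(298,105),(252,152))])
r2=np.hstack([t(b,x,y) for x,y in((288,145),(298,97),(247,305),(260,205))])
cv2.imwrite("pics/crop1.png",np.vstack([r1,r2]))
```

```text
(no output)
```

View pics/crop1.png

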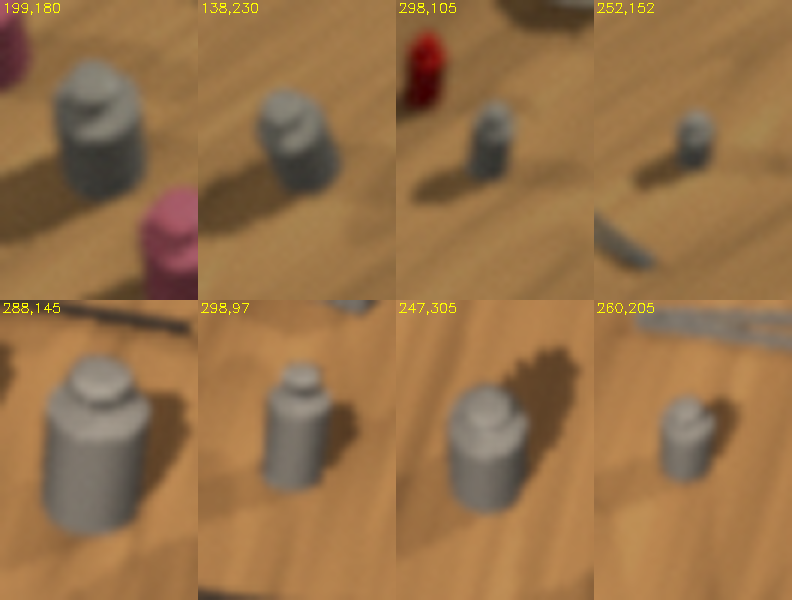

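Sizes confirm the four identities. Next: positions from both cameras, and the bays from blue segmentation.

Run:
```python
from h import *
D={"500":(.019,.066,(215.7,213),(214.5,192.5),(303.5,183.8),(305,158)),
"200":(.0135,.054,(156.7,261.7),(152.2,247.2),(313.8,128.7),(315.3,109.3)),
"100":(.011,.042,(313.5,135),(314.5,123.3),(262.2,340.2),(262.2,323)),
"50":(.009,.030,(268.7,180),(269.2,172),(275,235),(275.7,223))}
cs=[shot("scene"),shot("side")]
for k,(r,h,*p) in D.items():
    o=[]
    for c,b,t in((cs[0],p[0],p[1]),(cs[1],p[2],p[3])):
        w=px2w(c,b,0)[:2];d=w-c["E"][:2];w=w+r*d/np.linalg.norm(d);o+=[w,px2w(c,t,h-.002)[:2]]
    print(k,np.round(o,3).tolist())
for n,c in zip("ab",cs):
    im=c["pixels"].astype(int);m=((im[:,:,2]>im[:,:,0]+25)&(im[:,:,2]>im[:,:,1]+15)).astype(np.uint8)
    N,l,st,ce=cv2.connectedComponentsWithStats(m)
    for i in range(1,N):
        if st[i,4]>60:
            ys,xs=np.where(l==i);ct=cv2.findContours((l==i).astype(np.uint8),cv2.RETR_EXTERNAL,cv2.CHAIN_APPROX_NONE)[0][0]
            e=cv2.fitEllipse(cv2.convexHull(ct));print(n,st[i,4],np.round(e[0],1),px2w(c,e[0],.016).round(3))
```

```text
500 [[0.452, -0.1], [0.455, -0.095], [0.452, -0.1], [0.453, -0.096]]
200 [[0.468, -0.302], [0.472, -0.298], [0.468, -0.301], [0.468, -0.299]]
100 [[0.442, 0.296], [0.441, 0.293], [0.441, 0.291], [0.44, 0.293]]
50 [[0.476, 0.074], [0.479, 0.072], [0.476, 0.07], [0.475, 0.071]]
a 144 [321.  201.5] [0.636 0.111 0.016]
a 260 [304.9 215.8] [0.638 0.048 0.016]
a 286 [288.4 232.3] [ 0.644 -0.018  0.016]
a 317 [270.9 249.9] [ 0.65  -0.084  0.016]
a 275 [252.2 268.4] [ 0.656 -0.15   0.016]
a 1148 [177.  371.9] [ 0.725 -0.418  0.016]
b 715 [232.8  80.2] [ 0.732 -0.429  0.016]
b 155 [226.7 144.1] [ 0.655 -0.15   0.016]
b 246 [219.7 161.8] [ 0.649 -0.085  0.016]
b 283 [212.4 181.3] [ 0.643 -0.019  0.016]
b 332 [204.2 202.5] [0.638 0.047 0.016]
b 107 [196.6 220.5] [0.634 0.099 0.016]
```

```bash
cat >> h.py <<'E'
def Q(psi):
    t=np.radians(psi+90)/2; return [0,float(np.cos(t)),float(np.sin(t)),0]
W={"500":(.453,-.098),"200":(.469,-.300),"100":(.441,.293),"50":(.476,.072)}
B={"500":(.632,.113),"200":(.638,.0475),"100":(.644,-.0185),"50":(.650,-.0845)}
E
python3 - <<'E'
from h import *
cs=[shot("scene"),shot("side","side1.png")]
for n,i,p in(("pinkA",1,(273,173)),("pinkB",1,(340,188)),("red",1,(294,355)),("red",0,(303,122)),("black",1,(332,298)),("black",1,(304,300)),("ring",1,(287,291)),
 ("tweez",1,(267,209)),("tweez",1,(322,212)),("tool",1,(286,146)),("tool",1,(348,154))): print(n,px2w(cs[i],p,0).round(3)[:2])
for k in W:
    for psi in(5,185,45,-45,90,-90,135,225):
        q=arm.solve_ik([*W[k],.02],Q(psi)); q2=arm.solve_ik([*W[k],.15],Q(psi)); print(k,psi,None if q is None else np.round(q,1)[[0,5]], q2 is not None)
for k in B:
    for psi in(5.2,185.2):
        q=arm.solve_ik([*B[k],.02],Q(psi));print("bay",k,psi,None if q is None else np.round(q,1)[[0,5]])
E
```

```text
pinkA [ 0.524 -0.098]
pinkB [ 0.368 -0.09 ]
red [0.381 0.311]
red [0.388 0.304]
black [0.339 0.191]
black [0.387 0.208]
ring [0.42  0.199]
tweez [0.508 0.015]
tweez [ 0.394 -0.008]
tool [ 0.518 -0.201]
tool [ 0.368 -0.211]
500 5 [-0.4 -0.5] True
500 185 [-0.4  2.7] True
500 45 [-0.4 -1.2] True
500 -45 [-0.4  0.4] True
500 90 [-0.4 -2. ] True
500 -90 [-0.4  1.2] True
500 135 [-0.4 -2.7] True
500 225 [-0.4  2. ] True
200 5 [-0.7 -0.8] True
200 185 [-0.7  2.3] True
200 45 [-0.7 -1.5] True
200 -45 [-0.7  0.1] True
200 90 [-0.7 -2.3] True
200 -90 [-0.7  0.9] True
200 135 None False
200 225 [-0.7  1.6] True
100 5 [0.4 0.4] True
100 185 [ 0.4 -2.8] True
100 45 [ 0.4 -0.3] True
100 -45 [0.4 1.2] True
100 90 [ 0.4 -1.1] True
100 -90 [0.4 2. ] True
100 135 [ 0.4 -1.9] True
100 225 [0.4 2.8] True
50 5 [-0.  -0.1] True
50 185 None False
50 45 [-0.  -0.8] True
50 -45 [-0.   0.8] True
50 90 [-0.  -1.6] True
50 -90 [-0.   1.6] True
50 135 [-0.  -2.4] True
50 225 [-0.   2.3] True
bay 500 5.2 [ 0.1 -0. ]
bay 500 185.2 None
bay 200 5.2 [-0.  -0.1]
bay 200 185.2 None
bay 100 5.2 [-0.1 -0.2]
bay 100 185.2 None
bay 50 5.2 [-0.2 -0.3]
bay 50 185.2 [-0.2  2.8]
```

```bash
cat >> h.py <<'E'
P={"500":(-90,.015,60),"200":(5,.010,50),"100":(77,.006,40),"50":(5,.004,30)}
def pick(k):
    psi,z,f=P[k];x,y=W[k]
    arm.movep([x,y,.15],Q(psi)); arm.move_linear([x,y,z],vel=.12)
    hand.clamp(f); arm.wait(.2); s=get_state()
    arm.move_linear([x,y,z+.01],vel=.05)
    arm.move_linear([x,y,.17],vel=.15)
    t=get_state(); print(k,"t",round(t["t"],1),"gap",round(t["finger_gap"],4),"zgrip",round(s["ee_pos"][2],4),"F",np.round(t["ft_force"],2),round(t["gripper_force"],1))
    return s["ee_pos"][2],t["finger_gap"]
def place(k,zg):
    x,y=B[k]; q=Q(5.2)
    arm.movep([x,y,.17],q); z0=zg+.016
    arm.move_linear([x,y,z0+.02],vel=.12); arm.move_linear([x,y,z0+.003],vel=.03)
    arm.wait(.2); f0=get_state()["ft_force"][2]
    for d in np.arange(.0025,-.0021,-.0005):
        arm.move_linear([x,y,z0+d],vel=.01); arm.wait(.1); s=get_state()
        if s["ft_force"][2]-f0>2: break
    print(" down d",round(d,4),"dF",round(s["ft_force"][2]-f0,2),"z err",round(s["ee_pos"][2]-z0,4))
    hand.ungrasp(); arm.move_linear([x,y,.17],vel=.12); print(" t",round(get_state()["t"],1))
E
python3 - <<'E'
from h import *
z,g=pick("100"); shot("side","s2.png")
if abs(g-.022)<.004: place("100",z); shot("side","s3.png")
E
```

```text
100 t 5.5 gap 0.0204 zgrip 0.0062 F [-0.57 -0.33  0.01] 39.1
 down d -0.0005 dF 7.55 z err 0.0
 t 13.5
```

View pics/s3.png

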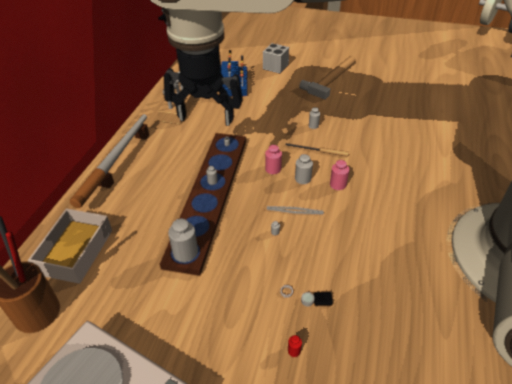

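The 100 stands upright in bay3 at (212,177), and the red look-alike at (294,345) hasn't moved. Now the other three.

Run:
```python
from h import *
for k,d in(("50",.018),("200",.027),("500",.038)):
    z,g=pick(k)
    if abs(g-d)>.004: print("bad grasp");break
    place(k,z)
arm.movep([.40,.30,.3],Q(5.2))
shot("side","s4.png");c=shot("scene","c4.png");print(get_state()["t"])
a=cv2.imread("pics/s4.png")[120:280,150:270];b=cv2.imread("pics/c4.png")[160:300,220:370]
f=lambda m:cv2.resize(m,(395,int(m.shape[0]*395/m.shape[1])),interpolation=cv2.INTER_CUBIC)
a,b=f(a),f(b);b=cv2.copyMakeBorder(b,0,a.shape[0]-b.shape[0],0,0,0);cv2.imwrite("pics/crop4.png",np.hstack([a,b]))
```

```text
50 t 18.1 gap 0.0166 zgrip 0.0042 F [-0.19  0.01 -1.29] 29.3
 down d -0.0005 dF 5.33 z err 0.0
 t 25.7
200 t 30.4 gap 0.0256 zgrip 0.0103 F [ 0.49  0.27 -1.85] 49.2
 down d -0.0005 dF 6.89 z err -0.0
 t 38.3
500 t 43.0 gap 0.0362 zgrip 0.0155 F [-0.33  0.06 -5.87] 60.5
 down d 0.0 dF 2.15 z err 0.0001
 t 50.2
51.525
```

View pics/crop4.png

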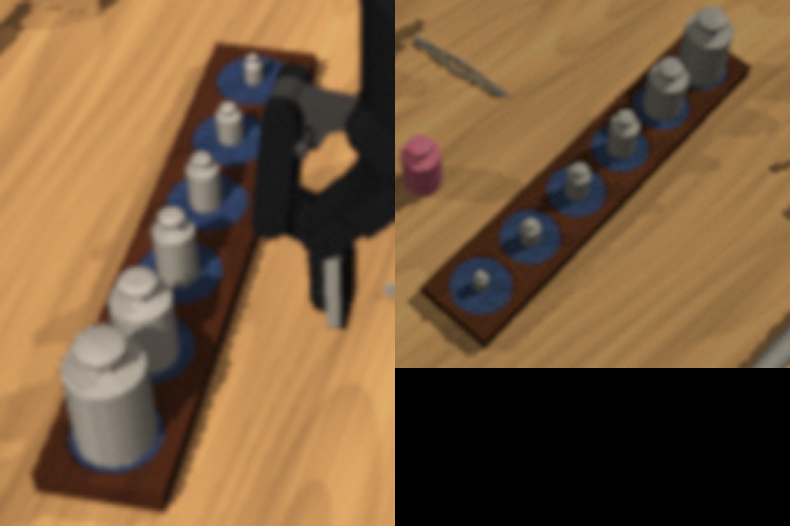

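View pics/s4.png

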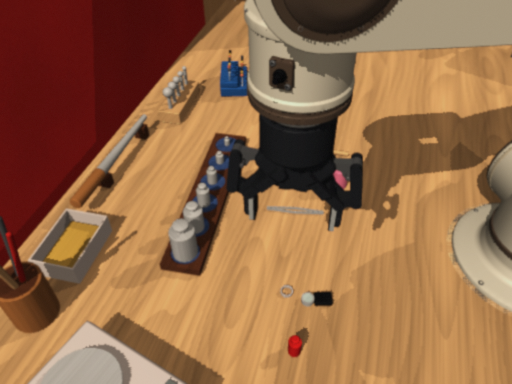

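The row falls steadily from the 1000 to the 20. All six stand upright and centred on their felt discs, and the pink and red decoys that are in view are untouched.

```bash
python3 -c "
from h import *
print(workorder.finish_job())"
```

```text
the job is handed in; nothing more can be done
None
```

The 500, 200, 100 and 50 g weights stand upright, near the middle, in bays 1–4 (500 beside the 1000 g weight), each lowered gently to contact; the end weights were left alone, and the job was handed in at about 52 s with no verdict returned.

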